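# Push a display module home into the snap-in test dock and start the test

### The job

Push the flat display module that lies in front of the test dock along the bench, square into the dock's open mouth and on against the sprung contacts, until both catches have snapped in behind it and it stays home by itself. Then press the round start button on the dock's switch box and let it spring back. Only push the module with your fingers, never pick it up, and leave the other things on the bench where they lie.

Things in the scene. Friction and masses are not known exactly. Their poses are not given: they have to be found in the camera images.
- module: Display module: flat slab, white case, dark screen, 69 mm deep (x), 85 mm wide (y); 10 mm high; about 90 g. Origin: middle of its underside. Its -x edge, with the ports, faces the dock and goes in first (its yaw is about that of the dock plus pi). Starts with its middle 65 to 86 mm before the dock's mouth, up to 45 mm off its middle line, up to 0.3 rad askew.
- dock: Test dock, fixed to the bench: two low aluminium guide rails with a black bridge across the far end, open towards -x. Origin on the bench (z = 0) under the middle of a module that is home; +x points into the dock, +y to the left of it, yaw varies. The floor inside is level with the bench, no step.
- dock_mouth (a point): Middle of the line between the tips of the flared mouth, on the bench, 87 mm before the dock's origin. The mouth is about 106 mm wide there and narrows to 95 mm over 17 mm; between the two noses of the catches 75 mm are open; the rails behind them taper in from 100 to 88.6 mm. Rails 16 mm high, 117 mm over their outer faces; bridge 24 mm high.
- contact_head (a joint): Sprung contact head, a grey block with a row of brass pins in the bridge: 0 = fully out, 0.009 m = pushed right in (+x). It stands 5 mm in a home module's way; 2.5 N at 0, 4.5 N at home, 6.3 N at the hard stop, 4 mm past home. The module must go about 2 mm past home for the catches to snap in; the head then pushes it back against them.
- catch_left (a joint): Sprung steel catch (arm 12 mm high, nose at its far end) in the mouth at the dock's +y side, pivoted at its front end: 0 = sprung in, its nose blocks the way back out; it is pressed aside to about 0.16 rad as the module slides past (both together drag 1 to 4 N) and springs back to 0 behind the module.
- catch_right (a joint): The same catch at the -y side.
- start (a joint): Start button: 0 = up, 0.006 m = fully down; springs back; 1.5 N to start it moving, 5 N fully down. Pressed counts from 0.0035 m.
- start_top (a point): Centre of the top of the round white start button (20 mm wide, in a dark 36 mm collar), 46 mm above the bench on the black switch box at the dock's right (-y) side; it is pressed straight down.
- driver: Bystander: slim precision screwdriver, 144 mm long, 13 mm thick, lying; origin under its middle, long axis x.
- loupe: Bystander: black eye loupe, a round cup 33 mm wide and 30 mm high; origin under its middle.
- shell: Bystander: bare black handle body, 164 mm long (its y), 39 mm wide, 32 mm high, lying; origin under its middle.
- cell_a: Bystander: round battery cell, 66 mm long (x), 18 mm thick, lying; origin under its middle.
- hex_key: Bystander: L-shaped hex key, 87 x 28 x 4 mm, lying flat; origin under its middle.
- spare_cap: Bystander: small white connector cap, 16 x 39 x 11 mm; origin under its middle.
Things that resemble listed ones, but are neither listed nor needed, are in the scene too. Leave any turquoise look-alike of the module alone.

How it is judged (in metres and radians):
On the way, in this order (a step that is already met when the one before it is completed fails the run):
1. the module is home in the dock with both catches snapped in behind it (x of module in the frame of dock between -0.003 and 0.0065 m and y of module in the frame of dock between -0.004 and 0.004 m and angle between the x axis of module and the x axis of dock, either way round below 0.06 rad and value of joint contact_head above 0.0025 m and value of joint each of catch_left, catch_right below 0.05 rad and height (world z) of module below 0.004 m), for 0.2 s.
2. the start button is pressed down (value of joint start above 0.0035 m), for 0.05 s.
At the end, for the whole second after the job is handed in: The module lies flat in the dock, its middle within 3 mm of the dock's origin along the dock and 4 mm across it, square within 0.06 rad, at rest, the contact head pushed in more than 2.5 mm, both catches sprung in (below 0.05 rad) behind it; the start button is up again (below 1.5 mm) (all of step 1 and x of module in the frame of dock below 0.003 m and value of joint start below 0.0015 m and linear speed of module below 0.01 m/s); the robot touches nothing.
It fails at once if the module is lifted off the bench or tipped (more than 10 mm or 0.2 rad) (height (world z) of module above 0.01 m or angle between module's own z axis and vertical above 0.2 rad).
It fails at once if the start button is pressed while the module is not home (value of joint start above 0.0035 m and not (x of module in the frame of dock between -0.003 and 0.0065 m and y of module in the frame of dock between -0.004 and 0.004 m and angle between the x axis of module and the x axis of dock, either way round below 0.06 rad and value of joint contact_head above 0.0025 m and value of joint each of catch_left, catch_right below 0.05 rad and height (world z) of module below 0.004 m)).
It fails at once if another thing on the bench is shifted more than 20 mm (distance of any of driver, loupe, shell, cell_a, hex_key, spare_cap from where it was at the start of the episode above 0.02 m).
It also fails if it takes over 54 s, if anything falls off the work surface, if the arm or the gripper's body presses on something with over 40 N, if the wrist force passes 120 N, or if a joint passes its speed limit or range.

### The arm

A 6-joint arm with a two-finger parallel gripper is mounted at the origin on a cart in front of the work surface, level with it; the furniture and walls round the work are solid. World frame = base frame: x ahead of the robot, y to its left, z up, the work surface at z = 0. Lengths are in mm, angles in rad, forces in N, time in s.
With the tool pointing down it reaches from about 275 to 850 mm from the base axis. Payload 19 kg.
Tool frame: the origin (TCP) lies midway between the tips of the shut fingers; the grasp point (between the pads) lies 19 mm behind it; z points along the fingers, y is the line along which they close (so a half turn about z gives the same grasp; the last joint's range is limited). The gripper opens to 85 mm and grips with 20 to 120 N. Pads are 22 mm wide; open, the fingers measure 114 mm over their backs; the gripper's body (76 mm by 85 mm) begins 54 mm behind the grasp point. The pads swing forward as they close: fully open they stand 13 mm farther back than shut.
Start: joints at [-0.134, 0.15, 1.437, -0, 1.554, -0.134], TCP at [574.97, -0.016, 231.267] pointing down, gripper open.
Joint ranges: [-2.8, 2.8], [-0.68, 2.1], [0.12, 2.68], [-1.39, 4.53], [0.16, 2.79], [-2.81, 2.81]. Speed limits (rad/s): [1.89, 1.89, 2.22, 3.01, 3.01, 3.01].

### API

Orientations are given as a rotation vector (axis times angle).
In Python, from plant import sense, camera, camera_info, hand_in gives the robot as it stands. The module is installed in compiled form; this text tells all that it offers.
- The arm moves only by the shell command python3 -m jog 'ROWS' [FORCE]. ROWS is a JSON object of lists of equal length, an entry for each row: "rotation": the turn, a rotation vector about the tool's x, y, z in rad, a list of three; "slide": the shift along the tool's x, y, z in units of 60 mm (1.0 is 60 mm), a list of three; "jaw": the closure, from -1 (fully open) to 1 (shut). A call has 1 to 20 rows; each row shifts and turns the commanded pose from where the row before left it, along the tool's axes as they then stand; what a row does not reach is not made up. A row lasts 1/8 s, in which the tool goes at most 62.5 mm and 10.7 degrees, less where a joint would pass 70% of its speed; a pose out of reach is approached as far as the arm can. A call is refused whole if a number of a shift passes 1 or a number of a turn 0.188, either way. A call with a gripper value outside its range is refused whole. The fingers move at their own pace and stop on an object; FORCE is the grip in N (left out, the last holds). Time passes only in rows, so rows that do not move let the fingers close. It gives the time, the measured TCP pose, the force, the opening and the grip force at its end, in the units of the state.
- sense(): the state, without advancing time (a new reading comes with each control period).
- camera(name): name is "scene" or "side" or "wrist"; returns (picture, depth): 420x560x3 uint8, blue, green, red; 420x560 float32, mm along the optical axis (not along the pixel's ray), 0 where there is no reading.
- camera_info(name): a dict with "vertical_fov" (degrees; the focal length in pixels is half the picture's height over the tangent of half this angle, whatever the lens; pixels are square), "cx", "cy" (the principal point, pixels), "rvec" (rotation vector, rad) and "tvec" (3), from world to camera coordinates, as OpenCV has them. Camera axes: x right, y down, z forward; pixel columns grow to the right and rows downward; lengths in mm; the calibration is good to about 2 mm. The wrist camera is an equidistant fisheye: a pixel r from the principal point sees the ray r / f radians off the axis. A picture is of the moment at which its call begins: read the wrist's pose just before it. camera_info takes no time and is no camera call; for the wrist camera it gives the pose at the moment of the call.
- hand_in(): hands the job in; it is judged then, once.
The state is a dict: "clock": time; "joint_pos": joint angles; "dq": joint speeds; "joint_torque": joint torques, N m; "ee_pos": TCP position; "tool_rot": TCP orientation; "ft_force": force on the tool from outside, world axes, zero at the start; "torque": the same for the moment, N m; "finger_gap": finger opening in mm; "finger_force": force on a finger pad.
Only numpy, scipy, OpenCV 4.12 (cv2) and the standard library are available. Lean on these libraries where they do the work, as an engineer would, in place of code of your own. Each camera call takes 0.05 s, during which the arm holds its last target. There are 200 camera calls.

## Working session

There is one attempt and no reset: what is moved stays moved. The work goes in short steps, Python scripts to look and compute and a shell command to move; the robot and the scene stay as the last step left them, time stands still between calls to the robot, and variables do not carry over. Pictures are saved under pics/ and viewed, at most 12 in all, crops included, and the job is handed in when it is done.

```bash
mkdir -p pics
cat > h.py <<'E'
import numpy as np, cv2
from plant import sense,camera,camera_info
def grab(n):
    i=camera_info(n); p,d=camera(n); return p,d,i
def f(i): return 210/np.tan(np.radians(i["vertical_fov"])/2)
def ray(i,u,v,fish=False):
    F=f(i); x=(np.asarray(u,float)-i["cx"])/F; y=(np.asarray(v,float)-i["cy"])/F
    if fish:
        r=np.hypot(x,y)+1e-12; s=np.sin(r)/r; d=np.stack([x*s,y*s,np.cos(r)],-1)
    else: d=np.stack([x,y,np.ones_like(x)],-1)
    R=cv2.Rodrigues(np.array(i["rvec"],float))[0]; t=np.array(i["tvec"],float).ravel()
    return -R.T@t, d@R
def plane(i,u,v,z,fish=False):
    c,d=ray(i,u,v,fish); return c+d*((z-c[2])/d[...,2])[...,None]
E
python3 - <<'E'
from h import *
for n in("scene","side","wrist"):
    p,d,i=grab(n); cv2.imwrite(f"pics/{n}0.png",p); np.savez(f"pics/{n}0.npz",p=p,d=d,**i); print(n,i)
print(sense())
E
```

```text
scene {'vertical_fov': 53.17023333336318, 'cx': 278.51614672939473, 'cy': 206.46222681329212, 'rvec': array([ 0.79826413, -2.39816215,  1.30610881]), 'tvec': array([523.37054721, 162.63351695, 775.22867354])}
side {'vertical_fov': 44.41616473024997, 'cx': 287.8520551071606, 'cy': 210.5305122641511, 'rvec': array([ 1.9730966 , -0.88158152,  0.45809413]), 'tvec': array([-255.5575033 ,  338.1842865 ,  640.07133932])}
wrist {'vertical_fov': 65.70646984690485, 'cx': 278.42529899352047, 'cy': 209.6492550853168, 'rvec': array([-2.85320430e+00, -1.27442547e-03,  2.44869239e-04]), 'tvec': array([-574.62005825,  -37.26937594,  379.27078871])}
{'clock': 0.15, 'joint_pos': array([-1.33996185e-01,  1.50880618e-01,  1.43786425e+00, -1.55295552e-05,
        1.55381471e+00, -1.34013169e-01]), 'dq': array([ 3.01722423e-04, -1.18238642e-03, -2.05585294e-03, -1.74734822e-03,
       -5.94397736e-04, -3.93297202e-05]), 'joint_torque': array([ 2.28272773e-03, -7.13383126e+01, -5.71041870e+01, -3.10331814e-05,
        7.20541226e-03, -6.05664604e-05]), 'ee_pos': array([5.74805840e+02, 3.51498451e-03, 2.30818516e+02]), 'tool_rot': array([-2.22088514e+00, -2.22092347e+00,  9.40038208e-04]), 'ft_force': array([-0.09198781,  0.22301552, -0.30799786]), 'torque': array([-0.01576189,  0.03151946,  0.04122838]), 'finger_force': 0.0, 'finger_gap': 85.31368537135035}
```

View pics/scene0.png

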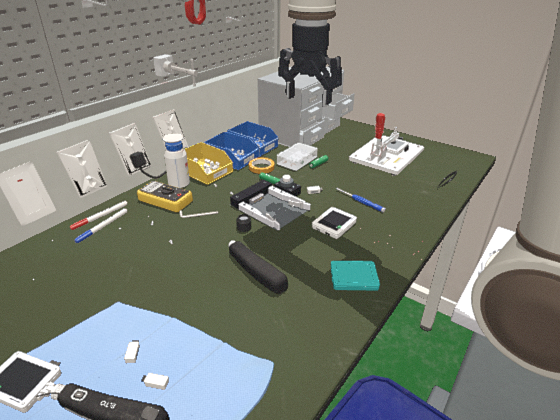

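View pics/wrist0.png

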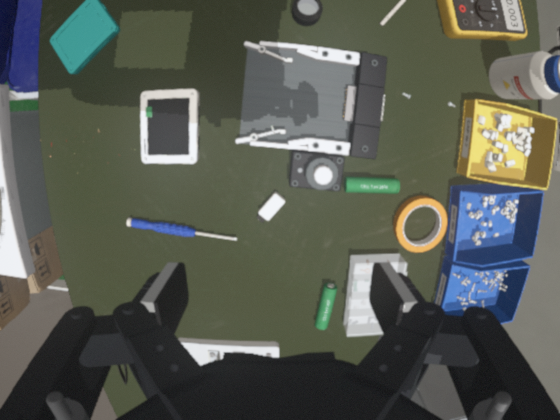

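The wrist view shows the module at about (170,126), the dock with its mouth at x≈245 and bridge at x≈370, the start button at (322,174), and the spare cap and driver below. I'll measure these from the depth.

```bash
cat > m.py <<'E'
from h import *
def cloud(p,d,i):
    F=f(i); v,u=np.mgrid[0:420,0:560]; x=(u-i["cx"])/F; y=(v-i["cy"])/F; r=np.hypot(x,y)+1e-9
    k=np.tan(np.minimum(r,1.5))/r; R=cv2.Rodrigues(np.array(i["rvec"],float))[0]
    c=np.stack([x*k*d,y*k*d,d],-1)-np.ravel(i["tvec"]); W=c@R; W[(d<=0)|(r>1.2)]=np.nan; return W
def rect(mask,W,z,i):
    mask=mask.astype(np.uint8); n,l,s,c=cv2.connectedComponentsWithStats(mask); k=1+s[1:,4].argmax()
    cs,_=cv2.findContours((l==k).astype(np.uint8),cv2.RETR_EXTERNAL,cv2.CHAIN_APPROX_NONE); q=max(cs,key=cv2.contourArea)[:,0]
    P=plane(i,q[:,0],q[:,1],z,True)[:,:2].astype(np.float32); (cx,cy),(w,h),a=cv2.minAreaRect(P)
    return (cx,cy),(w,h),a,np.median(W[l==k][:,2]),cv2.boxPoints(((cx,cy),(w,h),a)).round(1).tolist()
def measure(tag):
    p,d,i=grab("wrist"); cv2.imwrite(f"pics/{tag}.png",p); np.savez(f"pics/{tag}.npz",p=p,d=d,**i)
    return p,d,i,cloud(p,d,i)
E
python3 - <<'E'
from m import *
z=np.load("pics/wrist0.npz"); i={k:z[k] for k in z.files}; p,d=i.pop("p"),i.pop("d"); i={k:(v if v.ndim else float(v)) for k,v in i.items()}
W=cloud(p,d,i); v,u=np.mgrid[0:420,0:560]; box=lambda a,b,c,e:(u>a)&(u<b)&(v>c)&(v<e)
print("bench z",np.nanmedian(W[180:215,100:120,2]))
g=p.min(2)
print("module",rect((g>130)&box(130,205,80,172),W,10,i))
print("bridge",rect((W[...,2]>19)&(W[...,2]<30)&box(335,400,40,170),W,24,i))
b=(g>170)&box(300,345,155,195); print("button",rect(b,W,46,i), np.nanmean(W[b],0))
for n,bx in(("railL",(240,362,38,70)),("railR",(230,355,120,158))):
    print(n,rect((W[...,2]>9)&(W[...,2]<22)&(g>100)&box(*bx),W,16,i))
print("cap",rect((g>150)&box(250,290,185,225),W,11,i)); print("screen",rect((g<70)&box(148,196,95,155),W,10,i))
s=cv2.resize(p[20:240,100:420],None,fx=2.5,fy=2.5,interpolation=cv2.INTER_CUBIC); cv2.imwrite("pics/crop0.png",s)
E
```

```text
bench z 0.49810174854901945
module ((446.79547119140625, 64.14069366455078), (87.77716827392578, 71.88813018798828), 87.5754165649414, np.float64(nan), [[409.0, 21.799999237060547], [480.8999938964844, 18.799999237060547], [484.6000061035156, 106.5], [412.70001220703125, 109.5]])
bridge ((673.2271118164062, 87.06038665771484), (117.27730560302734, 32.86198043823242), 84.37720489501953, np.float64(24.65077414245597), [[651.0999755859375, 30.299999237060547], [683.7999877929688, 27.100000381469727], [695.2999877929688, 143.8000030517578], [662.5999755859375, 147.0]])
button ((620.5831298828125, 12.523648262023926), (18.845703125, 18.910009384155273), 0.7595977187156677, np.float64(nan), [[611.0, 21.899999618530273], [611.2999877929688, 2.9000000953674316], [630.0999755859375, 3.200000047683716], [629.9000244140625, 22.100000381469727]]) [620.49994858  12.27582593  45.16947251]
railL ((600.1356201171875, 142.00714111328125), (21.95981788635254, 127.71936798095703), 84.97909545898438, np.float64(16.4250811418783), [[535.5999755859375, 136.6999969482422], [662.7999877929688, 125.5], [664.
[... 172 characters left out ...]
6.49477502228544), [[527.2999877929688, 42.70000076293945], [653.4000244140625, 28.399999618530273], [655.7999877929688, 49.29999923706055], [529.7000122070312, 63.599998474121094]])
cap ((566.2498779296875, -31.791728973388672), (33.1820182800293, 17.033676147460938), 49.50414276123047, np.float64(nan), [[549.0, -38.900001525878906], [562.0, -49.900001525878906], [583.5, -24.700000762939453], [570.5, -13.600000381469727]])
screen ((447.8138427734375, 87.55816650390625), (17.38739013671875, 47.52292251586914), 86.52302551269531, np.float64(nan), [[423.6000061035156, 80.30000305175781], [471.0, 77.4000015258789], [472.1000061035156, 94.80000305175781], [424.6000061035156, 97.69999694824219]])
```

View pics/crop0.png

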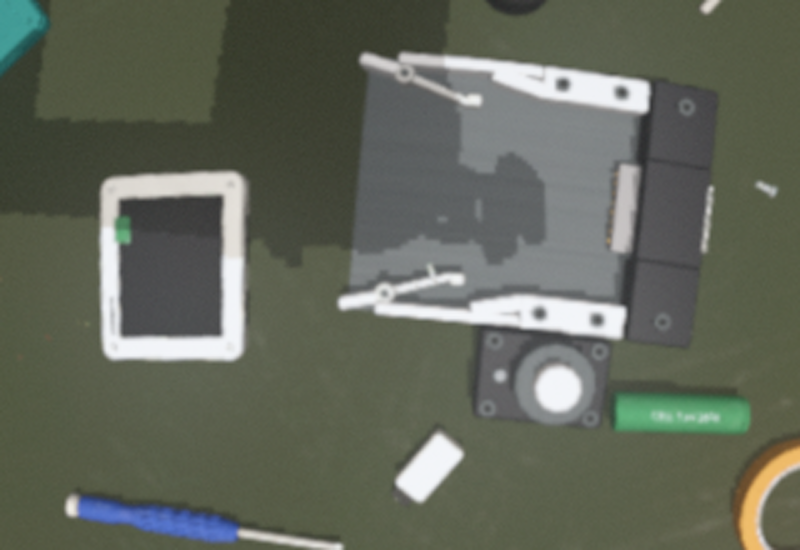

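Crop shows module at left, square-ish, the dock yawed about -0.1 rad, with clear bench on the module's −y side.

Dock yaw ≈ −0.099, mouth (532.4, 100.6), origin ≈ (619, 92). The module is 82 mm before the mouth, 45 mm to the right and 0.057 rad askew, which fits the limits given. First I'll push it sideways from its −y edge with two spread fingers.

```bash
python3 -m jog '{"rotation":[[0,0,0.1],[0,0,0],[0,0,0],[0,0,0],[0,0,0],[0,0,0],[0,0,0],[0,0,0],[0,0,0],[0,0,0],[0,0,0],[0,0,0]],"slide":[[0,0,0],[-0.034,-0.45,0],[-0.034,-0.45,0],[-0.034,-0.45,0],[-0.034,-0.45,0],[-0.034,-0.43,0],[0,0,0.5],[0,0,0.5],[0,0,0.5],[0,0,0.5],[0,0,0.5],[0,0,0.5]],"jaw":[0.15,0.15,0.15,0.15,0.15,0.15,0.15,0.15,0.15,0.15,0.15,0.15]}' 20
python3 - <<'E'
from m import *
s=sense(); print(s["ee_pos"],s["tool_rot"],s["finger_gap"])
p,d,i=grab("side"); cv2.imwrite("pics/side1.png",p); np.savez("pics/side1.npz",p=p,d=d,**i)
E
```

```text
clock: 1.65
ee_pos: [440.6, 3.2, 50.3]
tool_rot: [-2.33, -2.108, 0.0]
ft_force: [0.8, 0.3, -0.7]
finger_gap: 36.3
finger_force: 0.0
[440.63256381   3.19713198  50.28160575] [-2.32964202e+00 -2.10754127e+00  1.83624709e-04] 36.26680720692881
```

View pics/side1.png

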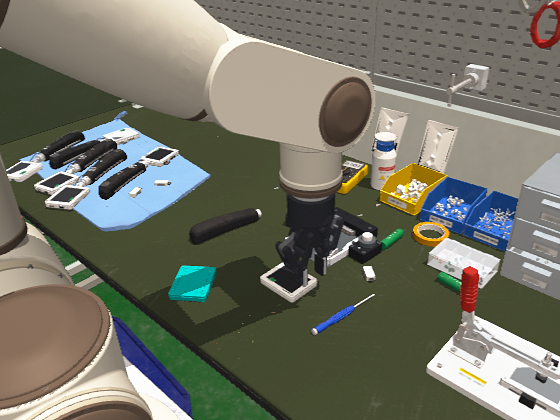

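The side view shows the fingers above the bench just beside the module (at 290,283); driver and other things are clear. Next I descend and probe for the bench gently.

```bash
python3 -m jog '{"rotation":[[0,0,0],[0,0,0],[0,0,0]],"slide":[[0,0,0.4],[0,0,0.3],[0,0,0]],"jaw":[0.15,0.15,0.15]}'
for k in 1; do python3 -m jog '{"rotation":[[0,0,0],[0,0,0]],"slide":[[0,0,0.035],[0,0,0.035]],"jaw":[0.15,0.15]}'; done
python3 - <<'E'
from m import *
p,d,i=grab("side"); F=f(i); v,u=np.mgrid[0:420,0:560]; R=cv2.Rodrigues(np.array(i["rvec"],float))[0]
W=(np.stack([(u-i["cx"])/F*d,(v-i["cy"])/F*d,d],-1)-np.ravel(i["tvec"]))@R
x,y,z=W[...,0],W[...,1],W[...,2]
g=(abs(x-440)<45)&(y>-14)&(y<17)&(z<40)&(d>0)
for lo in range(-4,20,2):
    m=g&(z>=lo)&(z<lo+2); print(lo,m.sum(),x[m].min().round() if m.any() else "",x[m].max().round() if m.any() else "",p[m].mean().round() if m.any() else "")
cv2.imwrite("pics/side2.png",cv2.resize(p[220:340,220:380],None,fx=5,fy=5))
E
```

```text
clock: 2.08
ee_pos: [440.2, 3.3, 8.9]
tool_rot: [-2.329, -2.106, 0.002]
ft_force: [0.6, -0.6, -0.1]
finger_gap: 36.1
finger_force: 0.0
clock: 2.33
ee_pos: [441.3, 3.1, 5.8]
tool_rot: [2.329, 2.107, 0.001]
ft_force: [-0.1, -0.2, -0.1]
finger_gap: 36.4
finger_force: 0.0
-4 11 396.0 473.0 59.0
-2 210 395.0 484.0 58.0
0 225 395.0 484.0 58.0
2 27 396.0 482.0 54.0
4 0   
6 7 416.0 461.0 58.0
8 5 458.0 460.0 28.0
10 14 413.0 462.0 75.0
12 16 411.0 462.0 57.0
14 19 410.0 461.0 53.0
16 18 410.0 465.0 84.0
18 20 409.0 471.0 55.0
```

View pics/side2.png

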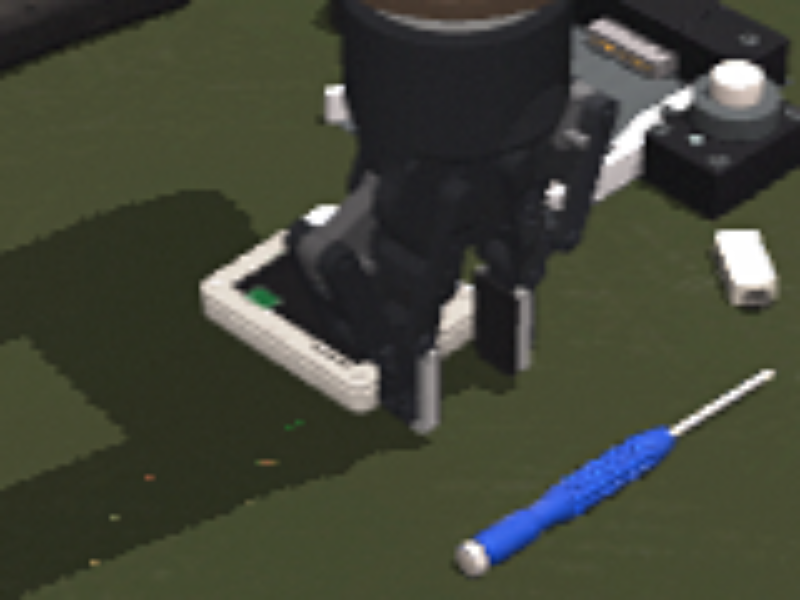

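The view shows the fingertips (425,425 and 515,365 in the crop) beside the module, 6–8 mm up. I'll lower 6 mm and push sideways.

```bash
python3 -m jog '{"rotation":[[0,0,0],[0,0,0],[0,0,0]],"slide":[[0,0,0.05],[0,0,0.05],[0,0,0]],"jaw":[0.15,0.15,0.15]}'
python3 -m jog '{"rotation":[[0,0,0],[0,0,0],[0,0,0],[0,0,0],[0,0,0],[0,0,0],[0,0,0],[0,0,0],[0,0,0],[0,0,0],[0,0,0],[0,0,0],[0,0,0]],"slide":[[0.073,0,0],[0.073,0,0],[0.073,0,0],[0.073,0,0],[0.073,0,0],[0.073,0,0],[0.073,0,0],[0.073,0,0],[0.073,0,0],[0.073,0,0],[0.073,0,0],[0.073,0,0],[0,0,0]],"jaw":[0.15,0.15,0.15,0.15,0.15,0.15,0.15,0.15,0.15,0.15,0.15,0.15,0.15]}'
```

```text
clock: 2.75
ee_pos: [440.8, 3.2, -1.0]
tool_rot: [-2.33, -2.108, 0.0]
ft_force: [0.4, 0.2, 0.7]
finger_gap: 36.5
finger_force: 0.0
clock: 4.38
ee_pos: [446.1, 55.8, -0.9]
tool_rot: [-2.329, -2.108, 0.0]
ft_force: [0.8, -0.5, 0.8]
finger_gap: 36.3
finger_force: 0.0
```

```bash
python3 -m jog '{"rotation":[[0,0,0],[0,0,0],[0,0,0],[0,0,0],[0,0,0],[0,0,0],[0,0,0],[0,0,0.1745],[0,0,0.1745],[0,0,0.1745],[0,0,0.1745],[0,0,0.1745],[0,0,0.1745],[0,0,0.1745],[0,0,0.1745],[0,0,0.1745],[0,0,0]],"slide":[[-0.15,0,0],[0,0,-0.4],[0,0,-0.5],[0,0,-0.5],[0,0,-0.5],[0.5,-0.45,0],[0.5,-0.45,0],[0,0,0],[0,0,0],[0,0,0],[0,0,0],[0,0,0],[0,0,0],[0,0,0],[0,0,0],[0,0,0],[0,0,0]],"jaw":[0.15,0.15,0.15,0.15,0.15,0.15,0.15,0.15,0.15,0.15,0.15,0.15,0.15,0.15,0.15,0.15,0.15]}'
python3 - <<'E'
from m import *
p,d,i,W=measure("wrist1"); print(sense()["joint_pos"].round(2))
E
```

```text
clock: 6.5
ee_pos: [397.4, 111.1, 113.1]
tool_rot: [3.138, -0.156, -0.0]
ft_force: [0.3, 0.1, -0.3]
finger_gap: 36.5
finger_force: 0.0
[ 0.09 -0.12  1.96 -0.    1.31  1.75]
```

View pics/wrist1.png

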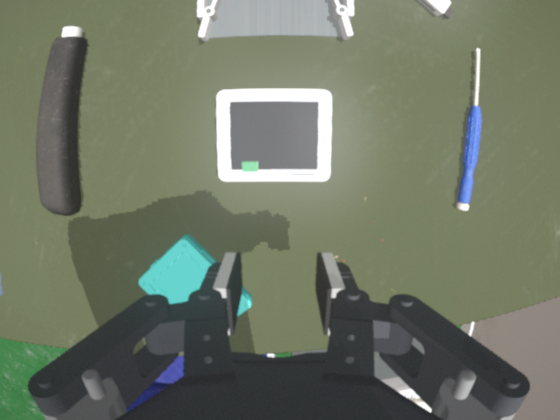

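The view shows the module squared up at (273,135) before the mouth (tips at 205,35 and 347,35). The turquoise look-alike's corner at (250,300) is close to the left finger, so I'll measure both.

```bash
cat > k.py <<'E'
from m import *
M=np.array([532.4,100.6]); X=np.array([.995,-.099]); Y=np.array([.099,.995])
D=lambda P:np.stack([(np.asarray(P)[...,:2]-M)@X,(np.asarray(P)[...,:2]-M)@Y],-1).round(1).tolist()
E
python3 - <<'E'
from k import *
z=np.load("pics/wrist1.npz"); i={k:z[k] for k in z.files}; p,d=i.pop("p"),i.pop("d"); i={k:(v if v.ndim else float(v)) for k,v in i.items()}
W=cloud(p,d,i); v,u=np.mgrid[0:420,0:560]; box=lambda a,b,c,e:(u>a)&(u<b)&(v>c)&(v<e)
g=p.min(2); r=rect((g>130)&box(205,345,80,195),W,10,i); print("module",r,"dock:",D(np.array(r[0])),D(np.array(r[4])))
h=cv2.cvtColor(p,cv2.COLOR_BGR2HSV); m=(h[...,0]>80)&(h[...,0]<98)&(h[...,1]>120)&box(130,260,225,345)
for q in((187,233),(252,300),(138,281)): print("turq",D(plane(i,*q,10,True)))
for q in((203,36),(349,35)): print("tip",D(plane(i,*q,14,True)))
print("tcp",D(sense()["ee_pos"]))
E
```

```text
module ((453.742919921875, 104.50852966308594), (98.63317108154297, 75.52204132080078), 84.85318756103516, np.float64(nan), [[411.70001220703125, 58.79999923706055], [486.8999938964844, 52.0], [495.79998779296875, 150.1999969482422], [420.6000061035156, 157.0]]) dock: [-78.7, -3.9] [[-116.0, -53.5], [-40.5, -52.9], [-41.3, 45.7], [-116.8, 45.0]]
turq [-156.4, 73.2]
turq [-219.8, 20.7]
turq [-204.9, 126.9]
tip [-0.0, 53.6]
tip [0.6, -55.1]
tcp [-135.3, -2.8]
```

Run:
```python
from k import *
z=np.load("pics/wrist1.npz"); i={k:z[k] for k in z.files}; p,d=i.pop("p"),i.pop("d"); i={k:(v if v.ndim else float(v)) for k,v in i.items()}
print(i); g=p.min(2); print(g[135,205:350:1][:20],g[135,320:345]); print(g[80:95,270],g[170:195,230])
for t in(110,160,200):
    n,l,s,c=cv2.connectedComponentsWithStats((g>t).astype(np.uint8)[80:195,205:345].copy()); k=1+s[1:,4].argmax()
    q=cv2.findContours((l==k).astype(np.uint8),0,1)[0]; q=max(q,key=cv2.contourArea)[:,0]+[205,80]
    R=cv2.minAreaRect(np.float32(D(plane(i,q[:,0],q[:,1],10,True)))); print(t,s[k],R)
print(d[135,224],cloud(p,d,i)[135,224],d[240,270])
```

```text
{'vertical_fov': 65.70646984690485, 'cx': 278.42529899352047, 'cy': 209.6492550853168, 'rvec': array([-1.96861254,  2.17271084,  0.31424946]), 'tvec': array([149.82525787, 365.16631765, 375.34634552])}
[120 119 120 119 121 122 122 122 120 123 128 174 247 255 255 255 255 255
 255 255] [255 255 255 255 255 255 255 255 255 255 255 226 163 141 137 138 138 137
 137 137 138 136 134 134 134]
[122 123 122 122 123 122 123 131 212 255 255 255 255 255 255] [255 255 255 255 255 255 255 255 255 255 255 224 154 125 124 122 121 122
 121 121 121 120 119 119 119]
110 [    0     0   140   115 16062] ((-78.93629455566406, 0.2690162658691406), (109.71073150634766, 89.07659912109375), 89.88809967041016)
160 [  11    8  117   94 5047] ((-77.29417419433594, 0.8812217712402344), (71.6778564453125, 88.46916961669922), 0.09361903369426727)
200 [  11    8  117   94 4778] ((-77.45000457763672, 0.8999977111816406), (71.29998779296875, 87.79998779296875), 0.0)
235.83202 [459.66454445 145.92245263  14.40615267] 273.84738
```

Module at (−77.4, 0.9) from the mouth, square. Descend behind it and push it in.

```bash
python3 -m jog '{"rotation":[[0,0,0],[0,0,0],[0,0,0],[0,0,0],[0,0,0],[0,0,0]],"slide":[[0,-0.055,0.4],[0,0,0.5],[0,0,0.5],[0,0,0.4],[0,0,0.08],[0,0,0]],"jaw":[0.3,0.3,0.3,0.3,0.3,0.3]}'
python3 -m jog '{"rotation":[[0,0,0],[0,0,0],[0,0,0],[0,0,0],[0,0,0],[0,0,0],[0,0,0],[0,0,0],[0,0,0],[0,0,0],[0,0,0],[0,0,0],[0,0,0],[0,0,0],[0,0,0],[0,0,0]],"slide":[[0.12,0,0],[0.12,0,0],[0.12,0,0],[0.12,0,0],[0.12,0,0],[0.12,0,0],[0.12,0,0],[0.12,0,0],[0.12,0,0],[0.12,0,0],[0.12,0,0],[0.12,0,0],[0.12,0,0],[0.12,0,0],[0.12,0,0],[0,0,0]],"jaw":[0.3,0.3,0.3,0.3,0.3,0.3,0.3,0.3,0.3,0.3,0.3,0.3,0.3,0.3,0.3,0.3]}'
python3 - <<'E'
from k import *
p,d,i,W=measure("wrist2"); print("tcp",D(sense()["ee_pos"]))
E
```

```text
clock: 7.3
ee_pos: [397.8, 114.8, 0.7]
tool_rot: [3.138, -0.152, -0.0]
ft_force: [1.0, -0.7, 0.5]
finger_gap: 29.8
finger_force: 0.0
clock: 9.3
ee_pos: [505.7, 104.1, 0.2]
tool_rot: [-3.138, 0.157, -0.0]
ft_force: [-0.7, -0.5, -0.0]
finger_gap: 29.7
finger_force: 0.0
tcp [-27.2, 0.8]
```

View pics/wrist2.png

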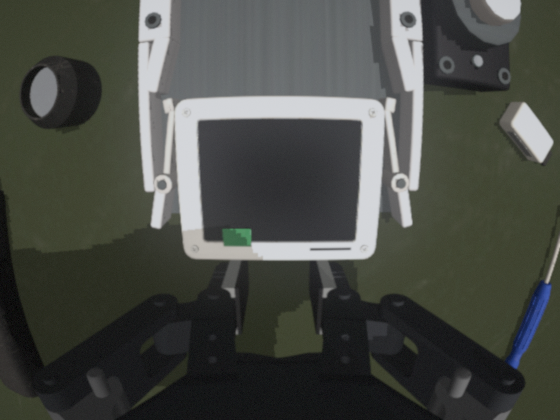

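The module (centre about 280,180) is square between the catch pivots (162,184 and 400,184), its front corners just meeting the catch noses. I'll keep pushing.

```bash
python3 -m jog '{"rotation":[[0,0,0],[0,0,0],[0,0,0],[0,0,0],[0,0,0],[0,0,0],[0,0,0],[0,0,0],[0,0,0],[0,0,0],[0,0,0]],"slide":[[0.1,0,0],[0.1,0,0],[0.1,0,0],[0.1,0,0],[0.1,0,0],[0.1,0,0],[0.1,0,0],[0.1,0,0],[0.1,0,0],[0.1,0,0],[0,0,0]],"jaw":[0.3,0.3,0.3,0.3,0.3,0.3,0.3,0.3,0.3,0.3,0.3]}'
python3 -m jog '{"rotation":[[0,0,0],[0,0,0],[0,0,0]],"slide":[[0.05,0,0],[0.05,0,0],[0,0,0]],"jaw":[0.3,0.3,0.3]}'
python3 -m jog '{"rotation":[[0,0,0],[0,0,0],[0,0,0]],"slide":[[0.025,0,0],[0.025,0,0],[0,0,0]],"jaw":[0.3,0.3,0.3]}'
python3 - <<'E'
from k import *
p,d,i,W=measure("wrist3"); s=sense(); print("tcp",D(s["ee_pos"]),s["ft_force"])
E
```

```text
clock: 10.72
ee_pos: [565.5, 98.1, 0.3]
tool_rot: [-3.138, 0.157, -0.001]
ft_force: [-0.7, 0.2, -0.4]
finger_gap: 29.8
finger_force: 0.0
clock: 11.1
ee_pos: [570.9, 97.6, 0.2]
tool_rot: [3.138, -0.157, -0.0]
ft_force: [-1.9, 0.1, 0.0]
finger_gap: 30.0
finger_force: 0.9
clock: 11.48
ee_pos: [573.4, 97.3, 0.1]
tool_rot: [3.138, -0.156, -0.002]
ft_force: [-5.4, -0.5, 2.5]
finger_gap: 29.7
finger_force: 2.9
tcp [41.2, 0.8] [-6.33943488  0.60041413  1.86710767]
```

View pics/wrist3.png

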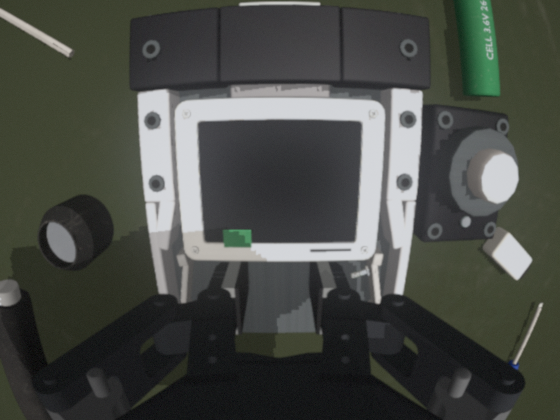

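The module is against the contact head (grey block at 280,90); the catch noses (183,258 / 376,258) are still beside its rear edge. A few small steps more.

```bash
python3 -m jog '{"rotation":[[0,0,0],[0,0,0],[0,0,0]],"slide":[[0.02,0,0],[0.02,0,0],[0,0,0]],"jaw":[0.3,0.3,0.3]}'
python3 -m jog '{"rotation":[[0,0,0],[0,0,0]],"slide":[[0.02,0,0],[0,0,0]],"jaw":[0.3,0.3]}'
python3 - <<'E'
from k import *
p,d,i,W=measure("wrist4"); s=sense(); print("tcp",D(s["ee_pos"]),s["ft_force"])
q=np.load("pics/wrist3.npz")["p"]
cv2.imwrite("pics/cmp4.png",np.vstack([cv2.resize(a[225:305,140:430],None,fx=2.7,fy=2.7) for a in(q,p)]))
E
```

```text
clock: 11.9
ee_pos: [575.6, 97.1, 0.2]
tool_rot: [3.138, -0.156, -0.002]
ft_force: [-8.9, 0.8, 1.7]
finger_gap: 30.0
finger_force: 3.8
clock: 12.15
ee_pos: [576.9, 97.0, 0.2]
tool_rot: [3.138, -0.156, -0.002]
ft_force: [-7.2, 0.0, 2.3]
finger_gap: 29.9
finger_force: 3.6
tcp [44.6, 0.8] [-7.43209755  0.03780415  1.91709833]
```

View pics/cmp4.png

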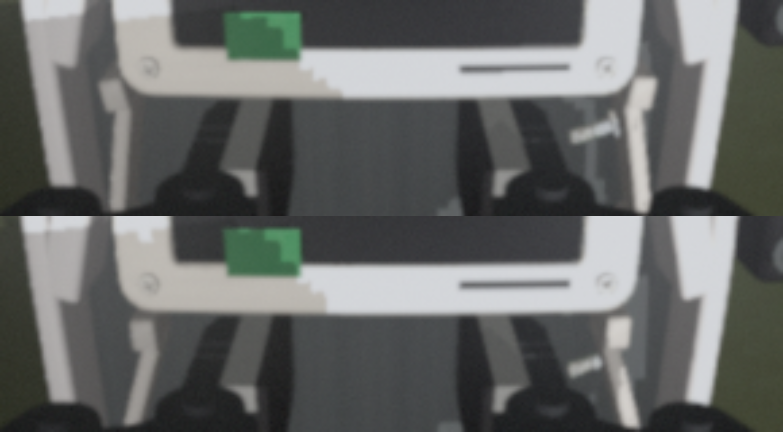

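Both catches have snapped in: in the lower picture the noses (143,333 and 618,330) have sprung inward behind the module's rear edge. Now I withdraw, shut the fingers and check.

```bash
python3 -m jog '{"rotation":[[0,0,0],[0,0,0],[0,0,0],[0,0,0],[0,0,0],[0,0,0],[0,0,0],[0,0,0]],"slide":[[-0.04,0,0],[-0.06,0,0],[0,0,-0.3],[0,0,-0.5],[0,0,-0.5],[0,0,-0.5],[0,0.2,0],[0,0,0]],"jaw":[0.3,0.3,0.3,0.3,0.5,1,1,1]}' 30
python3 - <<'E'
from k import *
p,d,i,W=measure("wrist5"); s=sense(); print("tcp",s["ee_pos"],D(s["ee_pos"]))
h=p.min(2); v,u=np.mgrid[0:420,0:560]
# project expected button
R=cv2.Rodrigues(np.array(i["rvec"],float))[0]
def proj(P):
    c=R@np.array(P,float)+np.ravel(i["tvec"]); r=np.arctan2(np.hypot(*c[:2]),c[2]); n=c[:2]/np.hypot(*c[:2]); return np.array([i["cx"],i["cy"]])+n*r*f(i)
for P in((620.5,12.5,46),(619,92,10)): print(P,proj(P).round(1))
a=proj((620.5,12.5,46)).astype(int); y0,x0=max(a[1]-20,0),max(a[0]-20,0)
m=np.zeros_like(h,bool); m[y0:a[1]+21,x0:a[0]+21]=True; m&=h>170
print("button",rect(m,W,46,i)[:4],np.nanmean(W[m],0))
c=np.nanmedian(W[m],0)[:2]; rr=np.hypot(W[...,0]-620.5,W[...,1]-12.5); 
for lo,hi in((0,7),(12,16),(20,24)): q=(rr>=lo)&(rr<hi)&(W[...,2]>5); print(lo,hi,np.nanpercentile(W[q][:,2],[10,50,90]).round(1))
cv2.imwrite("pics/w5.png",p)
E
```

```text
clock: 13.2
ee_pos: [570.2, 84.9, 108.6]
tool_rot: [3.137, -0.158, 0.001]
ft_force: [-0.2, -0.5, -1.0]
finger_gap: 0.3
finger_force: 0.0
tcp [570.04750212  85.2418703  108.07278883] [39.0, -11.6]
(620.5, 12.5, 46) [381.6 141.9]
(619, 92, 10) [262.6 148.7]
button ((620.7244262695312, 12.412586212158203), (18.241975784301758, 18.333599090576172), 40.39597702026367, np.float64(nan)) [620.63572391  12.56608476  46.32593165]
0 7 [45.9 46.7 47.6]
12 16 [35.8 36.7 37.5]
20 24 [16.5 24.5 25.9]
```

View pics/w5.png

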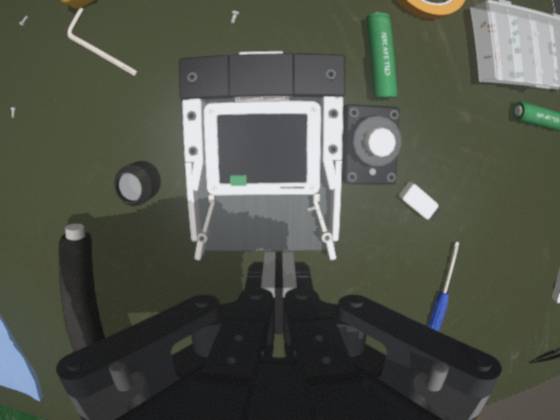

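The view shows the module home at (262,148), with both catches (210,205 / 318,205) sprung in behind it, and the button at (381,142). The collar lies 10 mm below the button top. Next is the move above the button.

```bash
python3 -m jog '{"rotation":[[0,0,0],[0,0,0],[0,0,0],[0,0,0],[0,0,0],[0,0,0]],"slide":[[0.32,0.38,0],[0.32,0.37,0],[0.32,0.37,0],[0,0,0.5],[0,0,0.45],[0,0,0]],"jaw":[1,1,1,1,1,1]}'
python3 -m jog '{"rotation":[[0,0,0],[0,0,0],[0,0,0],[0,0,0]],"slide":[[0,0,0.06],[0,0,0.05],[0,0,0.02],[0,0,0]],"jaw":[1,1,1,1]}'
```

```text
clock: 14.0
ee_pos: [619.5, 13.2, 48.8]
tool_rot: [-3.137, 0.157, 0.007]
ft_force: [-0.2, 0.5, 0.7]
finger_gap: -0.2
finger_force: 0.0
clock: 14.5
ee_pos: [621.3, 13.1, 44.0]
tool_rot: [-3.138, 0.156, -0.002]
ft_force: [2.4, 1.1, 3.4]
finger_gap: 0.2
finger_force: 1.2
```

```bash
python3 -m jog '{"rotation":[[0,0,0],[0,0,0],[0,0,0]],"slide":[[0,0,0.03],[0,0,0],[0,0,0]],"jaw":[1,1,1]}'
```

```text
clock: 14.88
ee_pos: [621.1, 13.0, 41.9]
tool_rot: [-3.138, 0.157, -0.001]
ft_force: [3.2, 0.0, 3.3]
finger_gap: 0.0
finger_force: 1.9
```

```bash
python3 -m jog '{"rotation":[[0,0,0],[0,0,0],[0,0,0]],"slide":[[0,0,0.02],[0,0,0],[0,0,0]],"jaw":[1,1,1]}'
python3 -m jog '{"rotation":[[0,0,0],[0,0,0],[0,0,0],[0,0,0],[0,0,0],[0,0,0],[0,0,0],[0,0,0]],"slide":[[0,0,-0.1],[0,0,-0.4],[0,0,-0.5],[0,0,-0.5],[-0.4,-0.4,0],[-0.4,-0.4,0],[-0.2,-0.4,0],[0,0,0]],"jaw":[1,1,1,1,1,1,1,1]}'
python3 - <<'E'
from k import *
p,d,i,W=measure("wrist6"); rr=np.hypot(W[...,0]-620.5,W[...,1]-12.5); q=(rr<7); print("button z",np.nanpercentile(W[q][:,2],[10,50,90]),"tcp",sense()["ee_pos"])
cv2.imwrite("pics/w6.png",cv2.resize(p[40:280,150:450],None,fx=2.5,fy=2.5))
E
```

```text
clock: 15.25
ee_pos: [621.0, 13.0, 40.6]
tool_rot: [-3.138, 0.157, -0.0]
ft_force: [2.7, 1.5, 4.4]
finger_gap: -0.2
finger_force: 2.2
clock: 16.25
ee_pos: [567.3, 91.9, 130.5]
tool_rot: [3.138, -0.154, -0.002]
ft_force: [-0.6, 0.6, 1.0]
finger_gap: 0.0
finger_force: 0.0
button z [45.7223455  46.72154762 47.49965423] tcp [567.83832401  90.98064191 130.50795692]
```

View pics/w6.png

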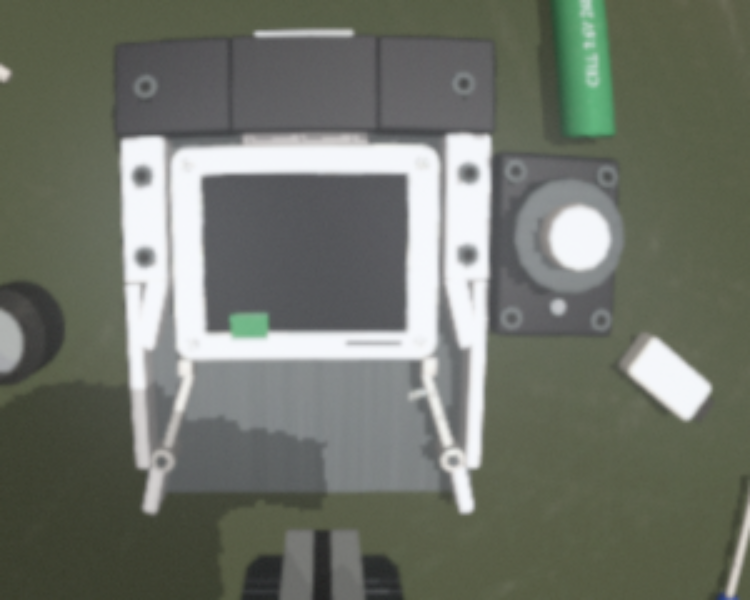

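The module is home at (305,250) with both noses (185,368 / 430,368) behind it. The button is up again at 46.7 mm and the robot is clear of everything.

```bash
python3 -c "from plant import hand_in; print(hand_in())"
```

```text
the job is handed in; nothing more can be done
None
```

The module is home in the dock with both catches snapped in behind it, the start button was pressed about 5 mm and has sprung back, and the job is handed in at about 16 s; no verdict came back.

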